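Hasp and pin a parts case shut

TASK

Close up the blue parts case: swing the steel hasp on its front over and down until it lies flat against the case with the staple's loop sticking out through its slot. Then take the pin with the yellow handle from the wooden rack and drop it down through the loop until its tapered shoulder sits in the loop, upright, and let it go.

Things in the scene. Friction and masses are not known exactly. Their poses are not given: they have to be found in the camera images.
- hasp (a joint): Steel hasp plate, 72 mm wide, 5 thick, 96 long from its hinge; slot 50 mm wide from 45 to 78 mm off the hinge, rest solid. Rad: 0 = closed, flat on the case's front; 1.57 = straight out from the front; 3.14 = upright; more = leaning over the lid. Starts near upright, stays where left (3 N at 30 mm turns it). Push its lid-side face over, down and home with shut fingers, above the loop.
- hinge (a point): Middle of the hasp's hinge axis, 134 mm above the table, at the top front edge of the blue steel case (200 mm deep, 260 wide, 140 high, flat lid, fixed). Axes of the case: x from the front into the case (front face 6 mm behind the axis), y along the hinge, z up. The front faces away from the robot and to its right.
- loop (a point): Centre of the staple's loop: fixed level ring of 8 mm steel bar, hole vertical, 26 mm inside, 42 outside. Axes as the case. It is 28.5 mm in front of the hinge axis (-x), 51 below it, 83 above the table. The closed hasp's outer face is 26 mm behind this centre, so fingers holding the pin should stand either side of it along y.
- pin_handle (a point): Centre of the pin's yellow handle (upright, 24 mm diameter, 50 high), z up. Below it a steel cone, 34 to 8 mm diameter, and an 8 mm shank; tip 89 mm below this point. 120 g. Seated in the loop this point is 31 mm above the loop's centre. Starts 97 mm above the table in a 65 mm high wooden rack, one of 3 pins (others red, black) 65 mm apart in a row along its x axis.
Not all that is in view belongs to the job. Leave any purple look-alike of the part that bears pin_handle alone.

How it is judged:
By the outcome, as a careful person would: the job done as asked, in the order asked, and still so for the second after the job is handed in, with the robot touching nothing.
It also fails if it takes over 72 s, if anything falls off the work surface, if the arm or the gripper's body presses on something with over 40 N, if the wrist force passes 120 N, or if a joint passes its speed limit or range.

ROBOT

A 6-joint arm with a two-finger parallel gripper is mounted at the origin on the work surface. World frame = base frame: x ahead of the robot, y to its left, z up, the work surface at z = 0. Lengths are in mm, angles in degrees, forces in N, time in s.
With the tool pointing down it reaches from about 250 to 725 mm from the base axis. Payload 4 kg.
Tool frame: the origin (TCP) lies midway between the tips of the shut fingers; the grasp point (between the pads) lies 19 mm behind it; y points along the fingers, x is the direction in which the jaws open and shut, and the axes are right-handed (so a half turn about y gives the same grasp; the last joint's range is limited). The gripper opens to 85 mm and grips with 20 to 120 N. Pads are 22 mm wide; open, the fingers measure 114 mm over their backs; the gripper's body (76 mm by 85 mm) begins 54 mm behind the grasp point. The pads swing forward as they close: fully open they stand 13 mm farther back than shut.
Start: joints at [-65.145, 13.785, 0.286, 76.501, 0, 90], TCP at [210.159, -453.688, 231.306] pointing down, gripper open.
Joint ranges: [-155.79, 155.79], [-60.16, 107.12], [-62.33, 73.08], [-114, 123.19], [-81.49, 82.49], [-180, 180]. Speed limits (degrees/s): [159.86, 159.86, 180, 180, 180, 180].

INTERFACE

Orientations are given as [roll, pitch, yaw] about the fixed x, y, z axes, in that order (R = Rz(yaw) Ry(pitch) Rx(roll)).
In Python, from plant import manip gives the robot as it stands. The module is installed in compiled form; this text tells all that it offers.
- The arm moves only by the tool send_rows, never from a script. Its arguments are lists of equal length, an entry for each row: "xyz": the shift along the tool's x, y, z in m, a list of three; "twist": the turn about the tool's y in rad; "grip": the closure, from 0 (fully open) to 1 (shut). In form: {"xyz": [[tx, ty, tz], ...], "twist": [twist, ...], "grip": [grip, ...]}. A call has exactly 10 rows; each row is the pose to reach, as a shift and turn from the pose commanded when the call began, along the tool's axes at that moment; what a row does not reach only later rows make up. A row lasts 1/10 s, in which the tool goes at most 50 mm and 8.59 degrees, less where a joint would pass 70% of its speed; a pose out of reach is approached as far as the arm can. A call with a gripper value outside its range is refused whole. The fingers move at their own pace and stop on an object; the grip force is fixed at half the most. Time passes only in rows, so rows that repeat a pose let the fingers close, or fill a call up. It gives the time, the measured TCP pose, the force and the opening at its end, in the units of the state.
- manip.sense(): the state, without advancing time (a new reading comes with each control period).
- manip.get_image(name): name is "side" or "top" or "wrist"; returns a dict with "image" (400x640x3 uint8, red, green, blue), "fx", "fy", "cx", "cy" (pixels), "dist" ([k1, k2, p1, p2, k3] as OpenCV has them; the pictures are not rectified), "origin" and "orientation" of the camera in the world; the wrist camera has in their place "T_tool_cam" (4x4, takes a point from camera to tool coordinates, whose origin is the TCP and whose axes are the tool frame's). Camera axes: x right, y down, z forward; pixel columns grow to the right and rows downward; lengths in mm; the calibration is good to about 2 mm. A picture is of the moment at which its call begins: read the wrist's pose just before it. There is no depth.
- manip.close_job(): hands the job in, once; it reports no verdict.
Trained networks look in a picture, given as the dict that the camera call returned (one of the last four; its "shot" number tells which), for a name from the list of things; names that differ only in an ending like _2 or _b are one class to them, and where a whole thing is asked for, a point or a joint stands for the part that bears it (a point fixed in the world has none). Each returns a list of dicts, best first, with "confidence" (0 to 1); they miss things now and then, are a little off and sometimes report something else, mostly with a low value. They report only what shows in the picture. A call takes as long as a camera call. They do not tell look-alikes from the thing itself.
- manip.look_for(picture, target): "xyz" ([x, y, z] in mm, in world coordinates, good to about 4 mm: the middle of the surface that is visible of it).
- manip.outline_of(picture, target): "region" (400x640 bool, what is visible of it).
- manip.pinpoint(picture, target): "xyz" ([x, y, z] in mm, in world coordinates, good to about 4 mm: a listed point, or the origin of a listed thing).
The state is a dict: "time_s": time; "qpos": joint angles; "qvel": joint speeds; "joint_torque": joint torques, N m; "tcp_pos": TCP position; "eef_rot": TCP orientation; "wrist_force": force on the tool from outside, world axes, zero at the start; "torque": the same for the moment, N m; "width": opening from 0.0 (shut) to 1.0 (fully open).
Only numpy, scipy, OpenCV 4.12 (cv2) and the standard library are available. Lean on these libraries where they do the work, as an engineer would, in place of code of your own. Each camera call takes 0.05 s, during which the arm holds its last target. There are 200 camera calls.

## Working session

There is one attempt and no reset: what is moved stays moved. The work goes in short steps, Python scripts to look and compute and a tool call to move; the robot and the scene stay as the last step left them, time stands still between calls to the robot, and variables do not carry over. Pictures are saved under pics/ and viewed, about 8 in all and at most 12, crops included, and the job is handed in when it is done.

Besides the shell and the picture viewer there is one more tool, called after "Call:" as name([rows], argument=value, ...), one row to a line, values as JSON. send_rows: Moves the arm, as the interface text tells. Its arguments: {"type":"object","properties":{"xyz":{"type":"array","items":{"type":"array","items":{"type":"number"}}},"twist":{"type":"array","items":{"type":"number"}},"grip":{"type":"array","items":{"type":"number"}}},"required":["xyz","twist","grip"]}

```bash
mkdir -p pics; cat > h.py <<'E'
from plant import manip
import numpy as np, cv2
from scipy.spatial.transform import Rotation as R
def save(im,name,box=None,s=1):
    a=im["image"][:,:,::-1]
    if box: a=a[box[1]:box[3],box[0]:box[2]]
    cv2.imwrite("pics/"+name,cv2.resize(a,None,fx=s,fy=s,interpolation=cv2.INTER_CUBIC))
def rot(e): return R.from_euler("xyz",e,degrees=True).as_matrix()
def cam(im,st=None):
    if "T_tool_cam" in im:
        T=np.eye(4);T[:3,:3]=rot(st["eef_rot"]);T[:3,3]=st["tcp_pos"]
        T=T@np.array(im["T_tool_cam"]);return T[:3,:3],T[:3,3]
    o=np.array(im["orientation"])
    return (o if o.shape==(3,3) else rot(o)),np.array(im["origin"])
def K(im): return np.array([[im["fx"],0,im["cx"]],[0,im["fy"],im["cy"]],[0,0,1.]])
def proj(im,p,st=None):
    Rm,o=cam(im,st);q=(np.atleast_2d(p)-o)@Rm
    return cv2.projectPoints(q,np.zeros(3),np.zeros(3),K(im),np.array(im["dist"],float))[0][:,0]
def ray(im,uv,st=None):
    Rm,o=cam(im,st);u=cv2.undistortPoints(np.array([[uv]],float),K(im),np.array(im["dist"],float))[0,0]
    d=Rm@np.array([u[0],u[1],1]);return o,d/np.linalg.norm(d)
def tri(rs):
    A=sum(np.eye(3)-np.outer(d,d) for o,d in rs);b=sum((np.eye(3)-np.outer(d,d))@o for o,d in rs)
    return np.linalg.solve(A,b)
E
python3 - <<'E'
from h import *
s=manip.sense();print(s)
a={n:manip.get_image(n) for n in("side","top","wrist")}
print({k:(v if not hasattr(v,'shape') or v.size<20 else 0) for k,v in a["wrist"].items()},a["top"]["origin"],a["top"]["orientation"],a["side"]["origin"],a["side"]["orientation"])
for n,im in a.items():
    save(im,n+"1.png",s=1.25)
    for t in("hasp","hinge","loop","pin_handle"):
        for f in (manip.look_for,manip.pinpoint):
            try: print(n,t,f.__name__ if hasattr(f,'__name__') else f,[(np.round(r["xyz"],0).tolist(),round(r["confidence"],2),proj(im,r["xyz"],s).round().tolist()) for r in f(im,t)])
            except Exception as e: print(n,t,e)
E
```

```text
{'time_s': 0.0, 'qpos': array([-6.51447596e+01,  1.38307066e+01,  2.13743808e-01,  7.65010767e+01,
       -7.79216433e-04,  9.00000368e+01]), 'qvel': array([-0.03167887,  0.09043413,  0.00838554, -0.05588252, -0.04662146,
        0.06087284]), 'joint_torque': array([ 3.77094866e-04, -3.72319186e+01,  2.52408171e+01,  1.68777688e-02,
        1.15189150e-04,  3.96433137e-06]), 'tcp_pos': array([ 209.89610029, -453.11879311,  230.42615302]), 'eef_rot': array([-90.00077929,   0.11803952, -65.1447964 ]), 'wrist_force': array([ 0.74758181, -0.08868913, -1.06515487]), 'torque': array([-0.05421404, -0.03479217, -0.02338138]), 'width': 0.9995378289717213}
{'image': 0, 'fx': 347.58498155703904, 'fy': 347.58498155703904, 'cx': 321.2494255562009, 'cy': 205.3852769293051, 'dist': array([-0.04014374,  0.        ,  0.        ,  0.        ,  0.        ]), 'T_tool_cam': array([[ 9.99999724e-01,  1.96380205e-04, -7.16672407e-04,
         6.49708602e-01],
       [ 7.42994601e-04, -2.79790368e-01,  9.60060830e-01,
        -1.43006560e+02],
       [-1.19810942e-05, -9.60061098e-01, -2.79790437e-01,
     
[... 1243 characters left out ...]
89.0, 115.0, 135.0], 0.81, [[215.0, 173.0]])]
top loop call [([503.0, 172.0, 142.0], 0.97, [[191.0, 209.0]])]
top loop call [([607.0, 94.0, 83.0], 0.61, [[229.0, 168.0]])]
top pin_handle call [([634.0, -323.0, 112.0], 0.63, [[398.0, 152.0]]), ([548.0, -317.0, 108.0], 0.61, [[396.0, 187.0]])]
top pin_handle call [([549.0, -321.0, 99.0], 0.51, [[396.0, 187.0]]), ([526.0, -207.0, 92.0], 0.5, [[350.0, 197.0]]), ([640.0, -328.0, 89.0], 0.48, [[398.0, 151.0]]), ([563.0, -427.0, 90.0], 0.47, [[438.0, 181.0]])]
wrist hasp call []
wrist hasp it knows: hinge, loop, pin_handle
wrist hinge call []
wrist hinge call []
wrist loop call []
wrist loop call []
wrist pin_handle call []
wrist pin_handle call []
```

View pics/side1.png

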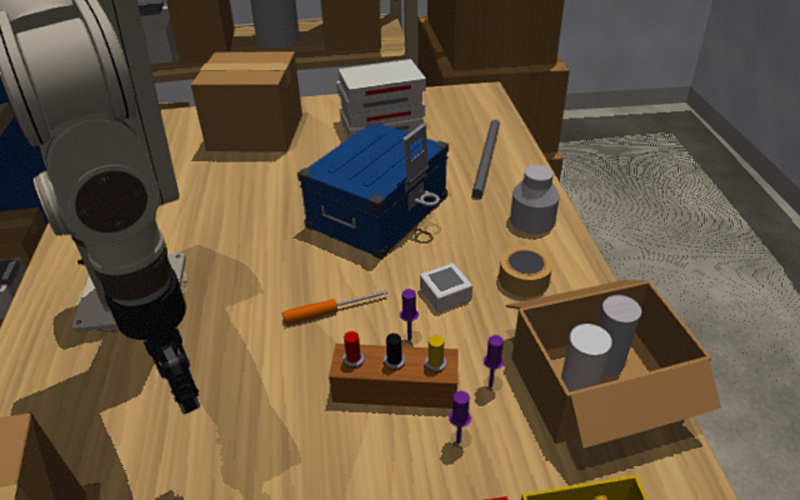

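View pics/top1.png

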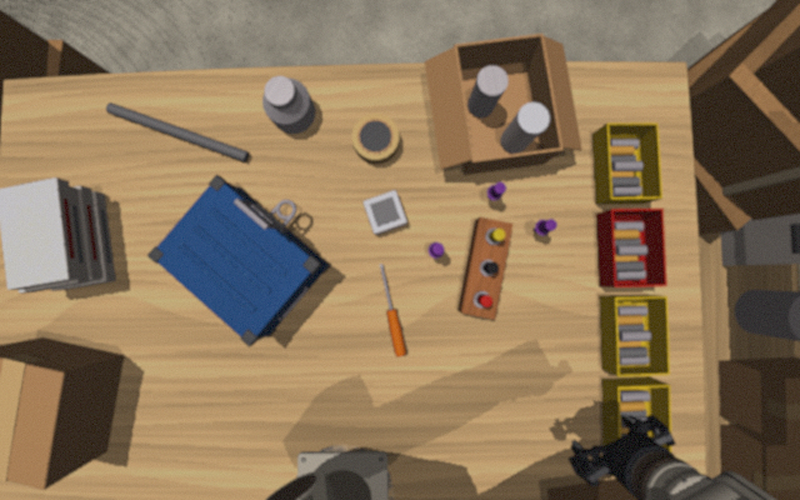

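Side view: the blue case is at (375,190) with the hasp upright at (415,160) and the loop at (428,199). The rack holds red (352,347), black (394,350) and yellow (436,352). 
Possible mix-ups for the pin: the red and black pins, and the purple pins at (409,305), (495,352) and (460,410). My choice is the yellow handle, side (436,352) / top (498,236). I'll now get the case yaw and the row direction.

```bash
python3 - <<'E'
from h import *
t=manip.get_image("top");s=manip.get_image("side")
def atz(im,uv,z):
    o,d=ray(im,uv);return o+d*(z-o[2])/d[2]
for n,p,q in (("front lid edge",(220,183),(328,265)),("left side",(220,183),(153,255)),("right",(328,265),(250,340))):
    a,b=atz(t,np.array(p)/1.25,140),atz(t,np.array(q)/1.25,140);e=b-a
    print(n,a.round(),b.round(),np.linalg.norm(e).round(),np.degrees(np.arctan2(e[1],e[0])).round(1))
def hsv(im,lo,hi,box):
    m=cv2.inRange(cv2.cvtColor(im["image"],cv2.COLOR_RGB2HSV),lo,hi);k=np.zeros_like(m);x0,y0,x1,y1=box;k[y0:y1,x0:x1]=1;m=m*k
    v,u=np.nonzero(m);return np.array([(u.min()+u.max())/2,(v.min()+v.max())/2]),len(u),u.min(),u.max(),v.min(),v.max()
y1=hsv(s,(22,150,80),(35,255,255),(330,260,365,305));y2=hsv(t,(22,150,80),(35,255,255),(385,175,415,200))
print(y1,y2,"yellow tri",tri([ray(s,y1[0]),ray(t,y2[0])]).round(1))
rd=tri([ray(s,(352/1.25,347/1.25)),ray(t,(485/1.25,301/1.25))]);print("red",rd.round(1))
print("loop tri",tri([ray(s,(428/1.25,199/1.25)),ray(t,(287/1.25,211/1.25))]).round(1))
save(t,"c1.png",(150,120,450,270),2.5)
E
```

```text
front lid edge [653. 209. 140.] [494.   3. 140.] 260.0 -127.9
left side [653. 209. 140.] [518. 339. 140.] 187.0 136.1
right [494.   3. 140.] [356. 151. 140.] 202.0 132.9
(array([348.5, 272.5]), 93, np.int64(343), np.int64(354), np.int64(268), np.int64(277)) (array([398. , 187.5]), 82, np.int64(393), np.int64(403), np.int64(183), np.int64(192)) yellow tri [ 548.2 -320.4  118.1]
red [ 420.6 -296.4   99. ]
loop tri [606.1  92.9  86.6]
```

View pics/c1.png

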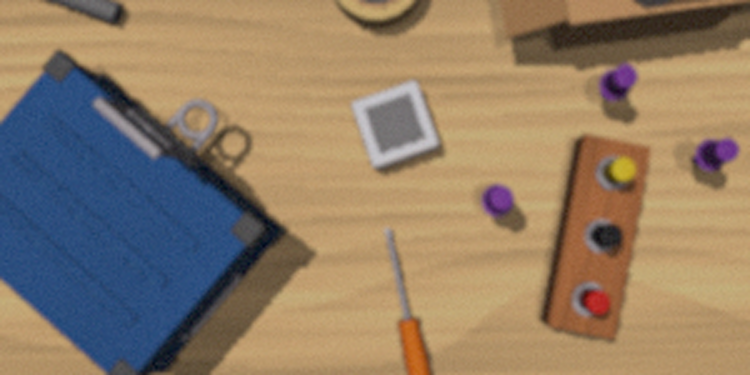

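```bash
cat >> h.py <<'E'
def go(p,yaw,st=None):
    s=st or manip.sense();M=rot(s["eef_rot"]);d=M.T@(np.array(p)-s["tcp_pos"])/1000
    cur=np.degrees(np.arctan2(M[1,0],M[0,0]));tw=(yaw-cur+180)%360-180
    print("at",np.round(s["tcp_pos"],1),"yaw",round(cur,1),"F",np.round(s["wrist_force"],1),"t",round(s["time_s"],2));print("shift",d.round(4),"twist",round(-np.radians(tw),4))
E
python3 -c "
from h import *
go([560,144,275],45)"
```

```text
at [ 210.2 -453.7  231.3] yaw -65.1 F [-0.3 -1.1  0.5] t 1.3
shift [-0.3953 -0.0437  0.5687] twist -1.9224
```

Call:
send_rows([
  [-0.028, -0.02, 0.041],
  [-0.056, -0.044, 0.082],
  [-0.084, -0.044, 0.122],
  [-0.112, -0.044, 0.163],
  [-0.141, -0.044, 0.203],
  [-0.169, -0.044, 0.244],
  [-0.197, -0.044, 0.284],
  [-0.226, -0.044, 0.325],
  [-0.254, -0.044, 0.366],
  [-0.282, -0.044, 0.406],
], twist=[-0.14, -0.28, -0.42, -0.56, -0.7, -0.84, -0.98, -1.12, -1.26, -1.4], grip=[1, 1, 1, 1, 1, 1, 1, 1, 1, 1])

```text
time_s: 2.3
tcp_pos: [459.3, -27.7, 275.6]
eef_rot: [-90.0, -0.0, 15.4]
wrist_force: [1.4, -0.5, 1.0]
width: 0.001
```

```bash
python3 -c "
from h import *
go([560,144,275],45)"
```

```text
at [459.3 -27.7 275.6] yaw 15.4 F [ 1.4 -0.5  1. ] t 2.3
shift [0.1427 0.0007 0.1388] twist -0.5164
```

Call:
send_rows([
  [0.03, 0, 0.03],
  [0.06, 0, 0.058],
  [0.09, 0, 0.087],
  [0.12, 0, 0.116],
  [0.143, 0, 0.139],
  [0.143, 0, 0.139],
  [0.143, 0, 0.139],
  [0.143, 0, 0.139],
  [0.143, 0, 0.139],
  [0.143, 0, 0.139],
], twist=[-0.1, -0.2, -0.3, -0.42, -0.516, -0.516, -0.516, -0.516, -0.516, -0.516], grip=[1, 1, 1, 1, 1, 1, 1, 1, 1, 1])

```text
time_s: 3.3
tcp_pos: [560.3, 140.6, 275.9]
eef_rot: [-90.0, -0.0, 44.5]
wrist_force: [-0.3, -0.4, -0.3]
width: -0.002
```

```bash
python3 - <<'E'
from h import *
s=manip.sense();im=manip.get_image("wrist");go(s["tcp_pos"],45,s)
for t in("hinge","loop"): print(t,[(np.round(r["xyz"],1).tolist(),round(r["confidence"],2),proj(im,r["xyz"],s).round().tolist()) for r in manip.pinpoint(im,t)])
save(im,"w2.png",s=1.25)
E
```

```text
at [560.3 140.6 275.9] yaw 44.5 F [-0.3 -0.4 -0.3] t 3.3
shift [0. 0. 0.] twist -0.0081
hinge [([589.1, 116.4, 137.9], 0.82, [[325.0, 235.0]])]
loop [([609.5, 95.2, 83.1], 0.56, [[324.0, 242.0]])]
```

View pics/w2.png

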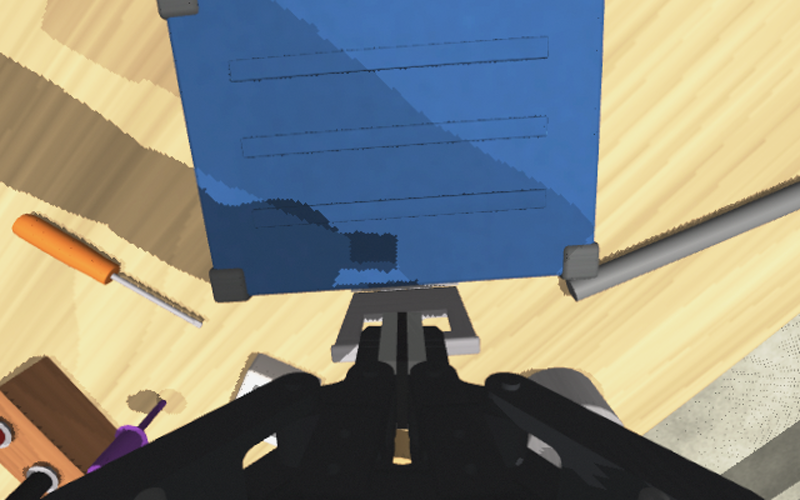

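The wrist view shows the lid's front edge running from (215,300) to (597,277), with the hasp hinged at (405,290) and its slot visible behind the fingertips (400,335). Next I'll get the yaw and hinge from these.

```bash
python3 - <<'E'
from h import *
s=manip.sense();im=manip.get_image("wrist")
def atz(uv,z):
    o,d=ray(im,np.array(uv)/1.25,s);return (o+d*(z-o[2])/d[2])[:2]
a,b=atz((215,300),140),atz((597,277),140)
g,h=atz((250,297),140),atz((560,278.5),140)
for p,q in((a,b),(g,h),(atz((172,18),140),a),(atz((603,0),140),b),(atz((229,62),140),atz((548,37),140)),(atz((240,138),140),atz((548,117),140))):
    e=q-p;print(p.round(1),q.round(1),np.linalg.norm(e).round(1),np.degrees(np.arctan2(e[1],e[0])).round(2))
print("hasp hinge ends",atz((355,290),134),atz((457,287),134))
E
```

```text
[497.6  20.5] [673.1 216.9] 263.4 48.23
[513.7  39.5] [655.7 198.3] 213.0 48.19
[369.  142.9] [497.6  20.5] 177.6 -43.59
[542.2 326.6] [673.1 216.9] 170.8 -39.97
[409.  147.5] [534.7 290.4] 190.3 48.68
[441.9 117.7] [569.2 260.7] 191.4 48.31
hasp hinge ends [562.89616049  92.23046641] [612.03362211 143.74606037]
```

```bash
python3 -c "
from h import *
go([558.6,142.6,172],48.3)"
```

```text
at [560.4 141.2 275.6] yaw 44.6 F [ 0.2 -0.1 -0.6] t 3.5
shift [-0.0003  0.1036  0.0023] twist -0.0648
```

Call:
send_rows([
  [0, 0.02, 0.002],
  [0, 0.045, 0.002],
  [0, 0.07, 0.002],
  [0, 0.09, 0.002],
  [0, 0.104, 0.002],
  [0, 0.104, 0.002],
  [0, 0.104, 0.002],
  [0, 0.104, 0.002],
  [0, 0.104, 0.002],
  [0, 0.104, 0.002],
], twist=[-0.065, -0.065, -0.065, -0.065, -0.065, -0.065, -0.065, -0.065, -0.065, -0.065], grip=[1, 1, 1, 1, 1, 1, 1, 1, 1, 1])

```text
time_s: 4.5
tcp_pos: [559.6, 143.2, 172.3]
eef_rot: [-90.1, -0.1, 48.4]
wrist_force: [-0.2, -0.2, 0.6]
width: 0.001
```

Call:
send_rows([
  [0, 0, -0.01],
  [0, 0, -0.02],
  [0, 0, -0.028],
  [0, 0.002, -0.036],
  [0, 0.005, -0.044],
  [0, 0.01, -0.054],
  [0, 0.016, -0.06],
  [0, 0.022, -0.064],
  [0, 0.029, -0.066],
  [0, 0.036, -0.066],
], twist=[0, 0, 0, 0, 0, 0, 0, 0, 0, 0], grip=[1, 1, 1, 1, 1, 1, 1, 1, 1, 1])

```text
time_s: 5.5
tcp_pos: [609.2, 98.5, 134.9]
eef_rot: [-90.1, -0.0, 48.3]
wrist_force: [1.3, -1.6, 3.5]
width: -0.002
```

```bash
python3 - <<'E'
from h import *
s=manip.sense();im=manip.get_image("side");print(s["tcp_pos"],s["wrist_force"])
save(im,"s3.png",(220,60,440,210),3)
E
```

```text
[609.22482993  98.45369056 134.86309047] [ 1.32971001 -1.63572372  3.54032169]
```

View pics/s3.png

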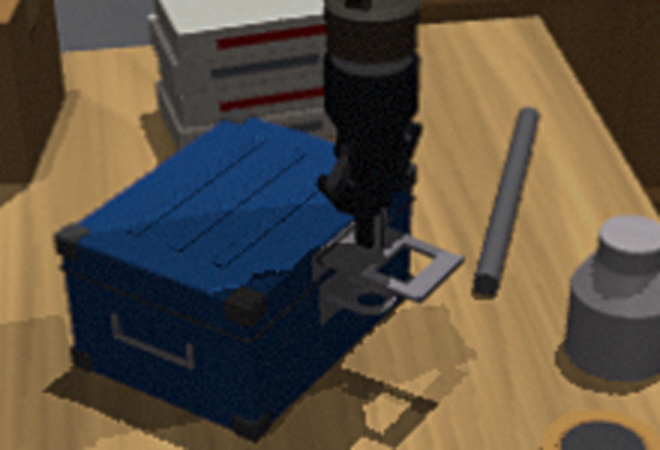

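The hasp is near horizontal at crop (390,265), with the finger on its solid part. Next it goes down and home.

Call:
send_rows([
  [0, 0.007, 0],
  [0, 0.014, 0],
  [0, 0.021, 0],
  [0, 0.028, 0],
  [0, 0.036, 0],
  [0, 0.036, 0.003],
  [0, 0.036, 0.006],
  [0, 0.036, 0.009],
  [0, 0.036, 0.011],
  [0, 0.036, 0.013],
], twist=[0, 0, 0, 0, 0, 0, 0, 0, 0, 0], grip=[1, 1, 1, 1, 1, 1, 1, 1, 1, 1])

```text
time_s: 6.55
tcp_pos: [599.2, 107.1, 99.2]
eef_rot: [-90.1, 0.0, 48.3]
wrist_force: [6.0, -6.2, -4.6]
width: -0.001
```

```bash
python3 - <<'E'
from h import *
s=manip.sense();im=manip.get_image("side");print(s["tcp_pos"],s["wrist_force"])
save(im,"s4.png",(280,100,400,190),6)
E
```

```text
[599.22241325 107.146018    99.23599747] [ 6.04621814 -6.19251016 -4.61276071]
```

View pics/s4.png

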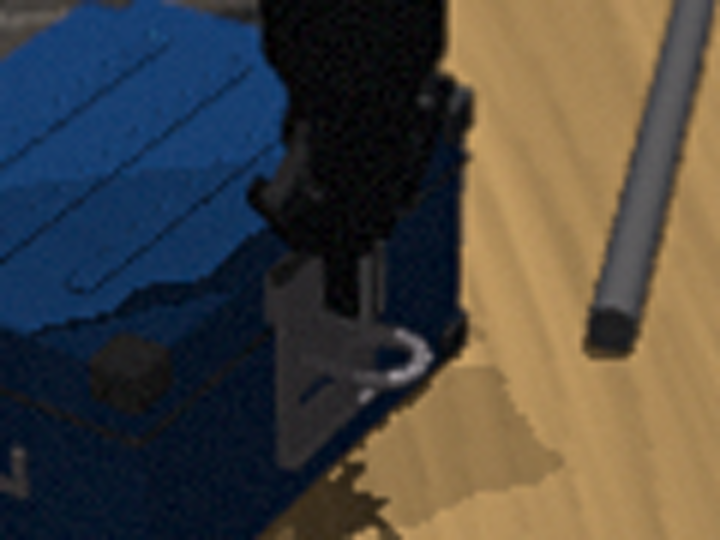

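The hasp hangs almost flat, with the loop at crop (405,360) through its slot. I'll press a little more to be sure it's home.

Call:
send_rows([
  [0, 0, 0.001],
  [0, 0, 0.002],
  [0, 0, 0.003],
  [0, 0, 0.004],
  [0, 0, 0.005],
  [0, 0, 0.006],
  [0, 0, 0.006],
  [0, 0, 0.006],
  [0, 0, 0.006],
  [0, 0, 0.006],
], twist=[0, 0, 0, 0, 0, 0, 0, 0, 0, 0], grip=[1, 1, 1, 1, 1, 1, 1, 1, 1, 1])

```text
time_s: 7.6
tcp_pos: [599.3, 107.0, 99.4]
eef_rot: [-90.7, -0.0, 48.1]
wrist_force: [14.8, -13.9, -8.8]
width: -0.002
```

Call:
send_rows([
  [0, 0, -0.01],
  [0, 0, -0.02],
  [0, -0.02, -0.03],
  [0, -0.04, -0.05],
  [0, -0.07, -0.07],
  [0, -0.1, -0.09],
  [0, -0.12, -0.095],
  [0, -0.12, -0.095],
  [0, -0.12, -0.095],
  [0, -0.12, -0.095],
], twist=[0, 0, 0, 0, 0, 0, 0, 0, 0, 0], grip=[1, 1, 1, 1, 0.5, 0.5, 0.5, 0.5, 0.5, 0.5])

```text
time_s: 8.6
tcp_pos: [663.9, 49.4, 217.5]
eef_rot: [-89.8, 0.1, 48.4]
wrist_force: [-0.5, 0.6, -0.4]
width: 0.497
```

```bash
python3 - <<'E'
from h import *
s=manip.sense();im=manip.get_image("wrist");go([548,-320,200],-85,s);print(s["width"])
for t in("hinge","loop"): print(t,[(np.round(r["xyz"],1).tolist(),round(r["confidence"],2),(proj(im,r["xyz"],s)*1.25).round().tolist()) for r in manip.pinpoint(im,t)])
L=np.array([610.5,97,83]);print("pred",(proj(im,L,s)*1.25).round(1))
save(im,"w5.png",s=1.25)
E
```

```text
at [663.9  49.4 217.5] yaw 48.4 F [-0.5  0.6 -0.4] t 8.6
shift [-0.3532  0.0178 -0.1586] twist 2.3284
0.49679903202924885
hinge [([588.9, 116.2, 135.6], 0.88, [[402.0, 67.0]])]
loop [([611.2, 95.9, 80.4], 0.87, [[402.0, 132.0]])]
pred [[402.4 129.7]]
```

View pics/w5.png

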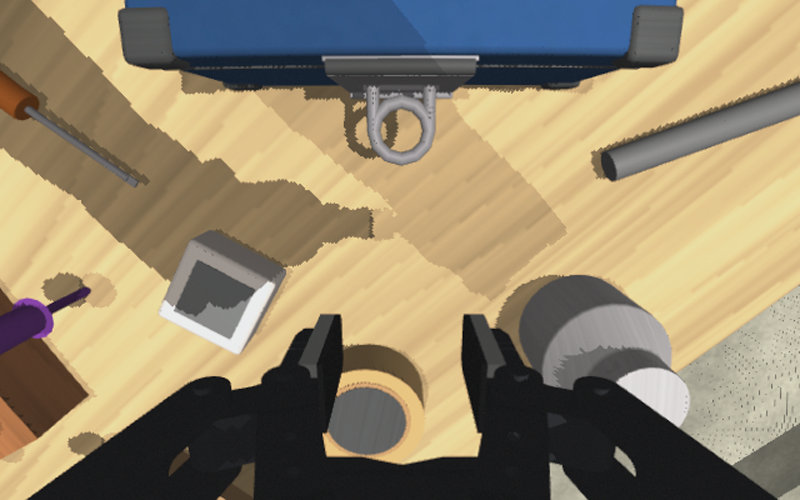

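Loop centre at (402,131) matches the prediction (402.4,129.7); the hasp is flat. The purple pin sits at (20,325). Now to the yellow pin.

```bash
python3 - <<'E'
from h import *
s=manip.sense();print(s["qpos"].round(1));go([590,-328,210],79.4,s)
E
```

```text
[ 4.2 34.1 29.1 85.1  0.  45.8]
at [664.1  49.2 217.8] yaw 48.4 F [0.1 0.3 0.5] t 8.75
shift [-0.3313  0.008  -0.195 ] twist -0.541
```

Call:
send_rows([
  [-0.034, 0, -0.02],
  [-0.068, 0, -0.04],
  [-0.102, 0, -0.06],
  [-0.136, 0, -0.08],
  [-0.17, 0, -0.1],
  [-0.204, 0, -0.12],
  [-0.238, 0, -0.14],
  [-0.27, 0, -0.16],
  [-0.305, 0, -0.18],
  [-0.337, 0.005, -0.188],
], twist=[-0.06, -0.12, -0.18, -0.24, -0.3, -0.36, -0.42, -0.48, -0.541, -0.541], grip=[0.5, 0.5, 0.5, 0.4, 0.3, 0.2, 0.2, 0.2, 0.2, 0.2])

```text
time_s: 9.75
tcp_pos: [581.6, -330.0, 213.8]
eef_rot: [-90.0, 0.0, 79.4]
wrist_force: [-0.5, -0.5, -0.1]
width: 0.801
```

```bash
cat > y.py <<'E'
from h import *
s=manip.sense();im=manip.get_image("wrist");go([549,-323,180],79.4,s)
print([(np.round(r["xyz"],1).tolist(),round(r["confidence"],2),proj(im,r["xyz"],s).round().tolist()) for r in manip.pinpoint(im,"pin_handle")])
m=cv2.inRange(cv2.cvtColor(im["image"],cv2.COLOR_RGB2HSV),(22,150,60),(35,255,255))
n,l,st,c=cv2.connectedComponentsWithStats(m)
for i in range(1,n):
    if st[i][4]>150: print(st[i],c[i].round(1))
E
cat >> y.py <<'E'
import sys;save(im,sys.argv[1],s=1.25)
E
python3 y.py w6.png
```

```text
at [ 581.6 -330.   213.8] yaw 79.4 F [-0.5 -0.5 -0.1] t 9.75
shift [0.0009 0.0338 0.0333] twist -0.0003
[([551.8, -326.2, 92.2], 0.94, [[319.0, 160.0]]), ([643.7, -328.7, 85.9], 0.88, [[337.0, 264.0]]), ([520.9, -202.7, 90.1], 0.82, [[477.0, 88.0]]), ([566.4, -427.8, 90.7], 0.65, [[198.0, 201.0]])]
[   0    0   53   73 2906] [20.9 35.2]
[305 137  33  39 926] [321.4 156.9]
[   0  248  147  135 8542] [ 60.8 302.5]
```

View pics/w6.png

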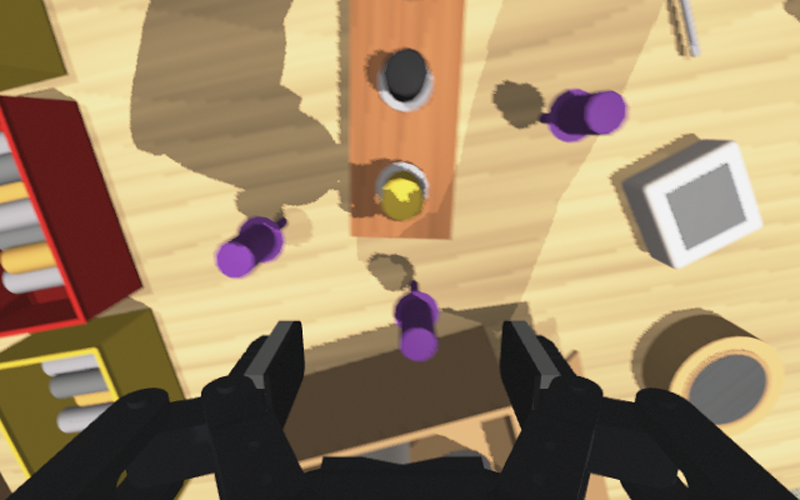

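Yellow handle is at (402,196), in line with the rack row. It's distinct from the purple pins at (590,112), (250,250) and (417,325). I'll take a second, nearer view for the height.

```bash
python3 - <<'E'
from h import *
s=manip.sense();im=manip.get_image("wrist")
o,d=ray(im,(321.4,158.5),s);p=o+d*(122-o[2])/d[2];print(o.round(1),d.round(4),p.round(1));np.save("r1.npy",[o,d])
go([p[0],p[1],165],79.4,s)
E
```

```text
[ 510.2 -318.8  355.7] [ 0.1418 -0.0271 -0.9895] [ 543.7 -325.2  122. ]
at [ 578.9 -331.8  212.4] yaw 79.0 F [-0.   0.1 -0. ] t 9.85
shift [-0.0002  0.0476  0.0357] twist -0.0066
```

Call:
send_rows([
  [0, 0.01, 0.007],
  [0, 0.02, 0.014],
  [0, 0.03, 0.02],
  [0, 0.035, 0.02],
  [0, 0.035, 0.02],
  [0, 0.035, 0.02],
  [0, 0.035, 0.02],
  [0, 0.035, 0.02],
  [0, 0.035, 0.02],
  [0, 0.035, 0.02],
], twist=[0, 0, 0, 0, 0, 0, 0, 0, 0, 0], grip=[0.2, 0.2, 0.2, 0.2, 0.2, 0.2, 0.2, 0.2, 0.2, 0.2])

```text
time_s: 10.9
tcp_pos: [562.2, -324.5, 179.5]
eef_rot: [-90.0, 0.0, 79.3]
wrist_force: [-0.1, -0.8, -0.3]
width: 0.797
```

```bash
python3 y.py w7.png; python3 - <<'E'
from h import *
s=manip.sense();im=manip.get_image("wrist")
m=cv2.inRange(cv2.cvtColor(im["image"],cv2.COLOR_RGB2HSV),(22,150,60),(35,255,255))
n,l,st,c=cv2.connectedComponentsWithStats(m)
for i in range(1,n):
    if abs(c[i][0]-320)<40 and 60<c[i][1]<350 and st[i][4]>150:
        x,y,w,h,_=st[i];e=(x+w/2,y+h-w/2);o,d=ray(im,e,s);print(e,w,h,"at z122",(o+d*(122-o[2])/d[2]).round(1));print("tri",tri([np.load("r1.npy"),(o,d)]).round(1),s["tcp_pos"].round(1))
E
```

```text
at [ 562.2 -324.5  179.5] yaw 79.3 F [-0.1 -0.8 -0.3] t 10.9
shift [-0.001  -0.0005  0.0132] twist -0.0009
[([522.8, -203.2, 92.6], 0.93, [[494.0, 121.0]]), ([554.8, -321.6, 91.0], 0.92, [[324.0, 199.0]]), ([644.0, -326.1, 86.3], 0.8, [[339.0, 307.0]]), ([565.3, -428.0, 90.8], 0.76, [[181.0, 239.0]])]
[   0    0   30   88 1382] [ 9.5 53.6]
[ 302  170   38   51 1478] [320.3 195.7]
[   0  279  118  121 5443] [ 48.7 323.9]
(np.float64(321.0), np.float64(202.0)) 38 51 at z122 [ 547.9 -322.2  122. ]
tri [ 540.1 -322.6  149.1] [ 562.1 -324.4  179.4]
```

```bash
python3 - <<'E'
from h import *
go([549.5,-322.5,84],79.4)
E
```

```text
at [ 562.1 -324.4  179.3] yaw 79.3 F [ 0.4  0.3 -0.2] t 11.05
shift [-0.0005  0.0953  0.0127] twist -0.0009
```

Call:
send_rows([
  [0, 0.01, 0.0127],
  [0, 0.025, 0.0127],
  [0, 0.04, 0.0127],
  [0, 0.055, 0.0127],
  [0, 0.07, 0.0127],
  [0, 0.082, 0.0127],
  [0, 0.09, 0.0127],
  [0, 0.095, 0.0127],
  [0, 0.095, 0.0127],
  [0, 0.095, 0.0127],
], twist=[0, 0, 0, 0, 0, 0, 0, 0, 0, 0], grip=[0.2, 0.2, 0.2, 0.2, 0.2, 0.2, 0.2, 0.2, 0.2, 0.2])

```text
time_s: 12.05
tcp_pos: [550.0, -322.2, 84.8]
eef_rot: [-90.0, 0.0, 79.4]
wrist_force: [0.1, 0.4, -0.3]
width: 0.803
```

Call:
send_rows([
  [0, 0, 0],
  [0, 0, 0],
  [0, 0, 0],
  [0, 0, 0],
  [0, 0, 0],
  [0, 0, 0],
  [0, 0, 0],
  [0, 0, 0],
  [0, 0, 0],
  [0, 0, 0],
], twist=[0, 0, 0, 0, 0, 0, 0, 0, 0, 0], grip=[0.4, 0.6, 0.8, 1, 1, 1, 1, 1, 1, 1])

```text
time_s: 13.05
tcp_pos: [549.9, -322.3, 84.8]
eef_rot: [-90.0, 0.0, 79.3]
wrist_force: [-0.3, -0.5, 4.9]
width: 0.263
```

Call:
send_rows([
  [0, -0.005, 0],
  [0, -0.015, 0],
  [0, -0.03, 0],
  [0, -0.05, 0],
  [0, -0.075, 0],
  [0, -0.1, 0],
  [0, -0.125, 0],
  [0, -0.14, 0],
  [0, -0.14, 0],
  [0, -0.14, 0],
], twist=[0, 0, 0, 0, 0, 0, 0, 0, 0, 0], grip=[1, 1, 1, 1, 1, 1, 1, 1, 1, 1])

```text
time_s: 14.05
tcp_pos: [549.4, -321.7, 223.8]
eef_rot: [-90.0, -0.0, 79.4]
wrist_force: [0.3, -0.5, -2.4]
width: 0.264
```

```bash
python3 - <<'E'
from h import *
s=manip.sense();im=manip.get_image("wrist");sd=manip.get_image("side");print(s["width"])
L=np.array([610.5,97.,83]);go([L[0],L[1],223],48.3,s)
for n,i in(("w",im),("s",sd)): print(n,[(np.round(r["xyz"],1).tolist(),round(r["confidence"],2),proj(i,r["xyz"],s).round().tolist()) for r in manip.pinpoint(i,"pin_handle")])
a=im["image"][:,:,::-1][150:400,170:470];p=proj(sd,s["tcp_pos"])[0].astype(int);b=sd["image"][:,:,::-1][p[1]-60:p[1]+65,p[0]-75:p[0]+75]
cv2.imwrite("pics/g8.png",np.hstack([cv2.resize(a,(400,333)),cv2.resize(b,(400,333))]))
E
```

```text
0.26434483709224654
at [ 549.4 -321.7  223.8] yaw 79.4 F [ 0.3 -0.5 -2.4] t 14.05
shift [0.4228 0.001  0.0173] twist 0.5421
w [([551.3, -321.7, 232.8], 0.88, [[323.0, 280.0]]), ([521.3, -201.0, 90.7], 0.73, [[466.0, 133.0]]), ([564.1, -426.1, 89.5], 0.63, [[205.0, 232.0]])]
s [([526.2, -205.0, 87.6], 0.92, [[328.0, 243.0]]), ([635.1, -331.8, 87.9], 0.68, [[393.0, 282.0]]), ([553.0, -326.5, 231.4], 0.6, [[352.0, 231.0]])]
```

View pics/g8.png

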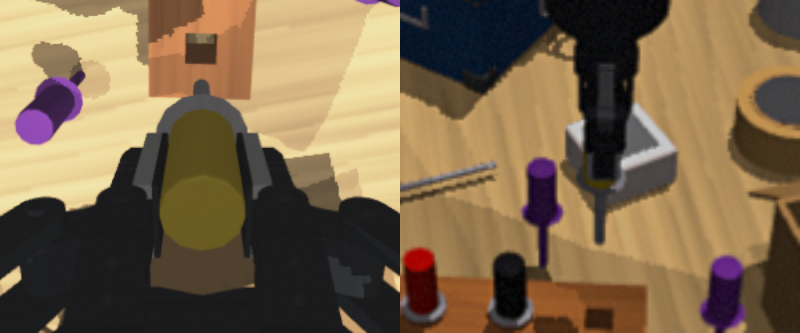

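The yellow pin is held upright between the pads. Its handle top is at crop (202,212) and its rack hole is empty. Next I'll work out its offset in the hand.

```bash
python3 - <<'E'
from h import *
s=manip.sense();im=manip.get_image("wrist");M=rot(s["eef_rot"])
for z in(34,37):
    for v in ((321.5,309),):
        o,d=ray(im,v,s);p=o+d*(s["tcp_pos"][2]+z-o[2])/d[2];print(z,v,(M.T@(p-s["tcp_pos"])).round(1))
for y in(-12,-9):
  print("pred centre/tip for centred",y,(proj(im,s["tcp_pos"]+M@np.array([[0,y-25,0],[0,y+89,0]]).T.T[0],s)).round(),(proj(im,s["tcp_pos"]+M@np.array([0,y+89.,0]),s)).round())
E
```

```text
34 (321.5, 309) [ -0.3 -34.    0. ]
37 (321.5, 309) [ -0.3 -37.    2. ]
pred centre/tip for centred -12 [[322. 314.]] [[322. 215.]]
pred centre/tip for centred -9 [[322. 309.]] [[322. 214.]]
```

Call:
send_rows([
  [0.02, -0.005, 0.001],
  [0.06, -0.015, 0.003],
  [0.105, -0.015, 0.005],
  [0.15, -0.015, 0.007],
  [0.195, -0.015, 0.008],
  [0.24, -0.015, 0.01],
  [0.285, -0.015, 0.012],
  [0.33, -0.015, 0.013],
  [0.37, -0.015, 0.0145],
  [0.4, -0.015, 0.0155],
], twist=[0.05, 0.1, 0.15, 0.2, 0.25, 0.3, 0.36, 0.42, 0.48, 0.542], grip=[1, 1, 1, 1, 1, 1, 1, 1, 1, 1])

```text
time_s: 15.3
tcp_pos: [608.0, 76.8, 238.6]
eef_rot: [-89.9, 0.0, 48.3]
wrist_force: [-0.1, -1.3, -1.4]
width: 0.268
```

```bash
python3 - <<'E'
from h import *
go([611.2,96.3,190],48.3)
E
```

```text
at [608.   76.8 238.6] yaw 48.3 F [-0.1 -1.3 -1.4] t 15.3
shift [0.0167 0.0486 0.0105] twist -0.0005
```

Call:
send_rows([
  [0.005, 0, 0.003],
  [0.01, 0, 0.006],
  [0.0167, 0, 0.0105],
  [0.0167, 0.01, 0.0105],
  [0.0167, 0.02, 0.0105],
  [0.0167, 0.03, 0.0105],
  [0.0167, 0.04, 0.0105],
  [0.0167, 0.0486, 0.0105],
  [0.0167, 0.0486, 0.0105],
  [0.0167, 0.0486, 0.0105],
], twist=[0, 0, 0, 0, 0, 0, 0, 0, 0, 0], grip=[1, 1, 1, 1, 1, 1, 1, 1, 1, 1])

```text
time_s: 16.3
tcp_pos: [611.4, 93.3, 190.5]
eef_rot: [-90.0, 0.0, 48.3]
wrist_force: [0.3, -0.3, -0.8]
width: 0.264
```

```bash
python3 - <<'E'
from h import *
go([611.2,96.3,103],48.3)
s=manip.sense();im=manip.get_image("wrist");sd=manip.get_image("side");L=np.array([610.5,97.,83])
print("wrist loop",proj(im,L,s),"side loop",proj(sd,L),proj(sd,L+[0,0,30.]))
a=im["image"][:,:,::-1][100:350,170:470];b=sd["image"][:,:,::-1][110:185,300:390]
cv2.imwrite("pics/g9.png",np.hstack([cv2.resize(a,(400,333)),cv2.resize(b,(400,333),interpolation=cv2.INTER_CUBIC)]))
E
```

```text
at [611.4  93.3 190.5] yaw 48.3 F [ 0.3 -0.3 -0.8] t 16.3
shift [0.0021 0.0875 0.0021] twist -0.0001
wrist loop [[324.21861865 198.29310482]] side loop [[343.10107315 159.38780197]] [[343.20433739 149.7054717 ]]
```

View pics/g9.png

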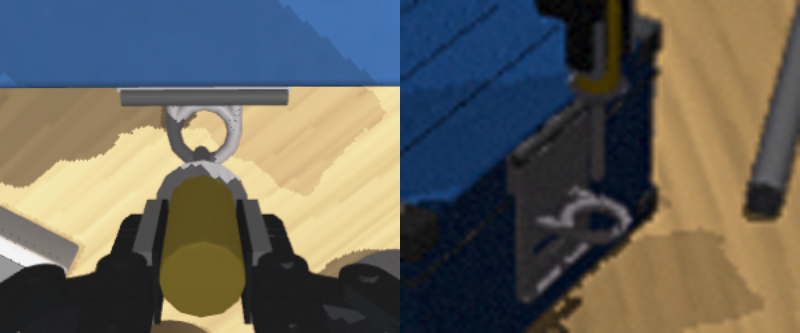

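Loop centre at crop (204,131) matches the prediction, with the pin tip at (202,150) above it. Small correction, then lower.

Call:
send_rows([
  [0.0015, 0, 0.002],
  [0.0015, 0.01, 0.002],
  [0.0015, 0.02, 0.002],
  [0.0015, 0.03, 0.002],
  [0.0015, 0.04, 0.002],
  [0.0015, 0.05, 0.002],
  [0.0015, 0.06, 0.002],
  [0.0015, 0.068, 0.002],
  [0.0015, 0.074, 0.002],
  [0.0015, 0.078, 0.002],
], twist=[0, 0, 0, 0, 0, 0, 0, 0, 0, 0], grip=[1, 1, 1, 1, 1, 1, 1, 1, 1, 1])

```text
time_s: 17.4
tcp_pos: [610.9, 95.9, 112.0]
eef_rot: [-90.0, 0.0, 48.3]
wrist_force: [0.4, 0.0, -2.0]
width: 0.269
```

Call:
send_rows([
  [0, 0.001, 0],
  [0, 0.002, 0],
  [0, 0.003, 0],
  [0, 0.004, 0],
  [0, 0.005, 0],
  [0, 0.006, 0],
  [0, 0.007, 0],
  [0, 0.008, 0],
  [0, 0.008, 0],
  [0, 0.008, 0],
], twist=[0, 0, 0, 0, 0, 0, 0, 0, 0, 0], grip=[1, 1, 1, 1, 1, 1, 1, 1, 1, 1])

```text
time_s: 18.4
tcp_pos: [611.0, 95.9, 104.7]
eef_rot: [-90.0, 0.0, 48.3]
wrist_force: [0.4, -0.2, -1.6]
width: 0.264
```

Call:
send_rows([
  [0, 0.001, 0],
  [0, 0.001, 0],
  [0, 0.002, 0],
  [0, 0.002, 0],
  [0, 0.003, 0],
  [0, 0.003, 0],
  [0, 0.004, 0],
  [0, 0.004, 0],
  [0, 0.004, 0],
  [0, 0.004, 0],
], twist=[0, 0, 0, 0, 0, 0, 0, 0, 0, 0], grip=[1, 1, 1, 1, 1, 1, 1, 1, 1, 1])

```text
time_s: 19.4
tcp_pos: [611.3, 95.7, 102.8]
eef_rot: [-90.1, -0.1, 48.3]
wrist_force: [-3.9, -0.8, 8.8]
width: 0.261
```

Contact at the expected height. Relieve, nudge toward the push, and release.

Call:
send_rows([
  [-0.001, 0, 0.001],
  [-0.001, -0.001, 0.001],
  [-0.001, -0.001, 0.001],
  [-0.001, -0.001, 0.001],
  [-0.001, -0.001, 0.001],
  [-0.001, -0.001, 0.001],
  [-0.001, -0.001, 0.001],
  [-0.001, -0.001, 0.001],
  [-0.001, -0.001, 0.001],
  [-0.001, -0.001, 0.001],
], twist=[0, 0, 0, 0, 0, 0, 0, 0, 0, 0], grip=[1, 1, 1, 1, 1, 0.7, 0.65, 0.6, 0.5, 0.4])

```text
time_s: 20.4
tcp_pos: [609.3, 95.9, 101.3]
eef_rot: [-90.0, 0.0, 48.3]
wrist_force: [0.8, -0.5, 0.4]
width: 0.596
```

Call:
send_rows([
  [0, 0, 0],
  [0, 0, 0],
  [0, -0.01, 0],
  [0, -0.03, 0],
  [0, -0.06, 0],
  [0, -0.09, 0],
  [0, -0.12, -0.02],
  [0, -0.14, -0.05],
  [0, -0.14, -0.07],
  [0, -0.14, -0.07],
], twist=[0, 0, 0, 0, 0, 0, 0, 0, 0, 0], grip=[0.3, 0.3, 0.3, 0.3, 0.3, 0.3, 0.3, 0.3, 0.3, 0.3])

```text
time_s: 21.4
tcp_pos: [663.9, 47.2, 243.1]
eef_rot: [-90.2, -0.1, 48.1]
wrist_force: [0.9, 0.6, -0.3]
width: 0.698
```

```bash
python3 - <<'E'
from h import *
s=manip.sense();im=manip.get_image("wrist");sd=manip.get_image("side");L=np.array([610.5,97.,83]);print(s["tcp_pos"],s["width"],s["wrist_force"])
print("seated pred",proj(im,L+[0,0,31],s),proj(sd,L+[0,0,31.]))
for n,i in(("w",im),("s",sd)):
  for t in("pin_handle","loop"): print(n,t,[(np.round(r["xyz"],1).tolist(),round(r["confidence"],2),proj(i,r["xyz"],s).round().tolist()) for r in manip.pinpoint(i,t)])
a=im["image"][:,:,::-1][0:250,170:470];b=sd["image"][:,:,::-1][110:185,300:390]
cv2.imwrite("pics/g10.png",np.hstack([cv2.resize(a,(400,333)),cv2.resize(b,(400,333),interpolation=cv2.INTER_CUBIC)]))
E
```

```text
[663.8732994   47.24315573 243.09433976] 0.6979919509189492 [ 0.9133406   0.60318465 -0.322666  ]
seated pred [[322.89123673 100.71484363]] [[343.20780863 149.3779685 ]]
w pin_handle [([520.6, -200.4, 90.0], 0.66, [[26.0, 248.0]]), ([612.9, 94.7, 113.3], 0.62, [[323.0, 105.0]])]
w loop []
s pin_handle [([562.2, -425.0, 85.3], 0.87, [[365.0, 327.0]]), ([636.5, -328.0, 88.9], 0.84, [[393.0, 280.0]]), ([527.6, -207.7, 88.2], 0.63, [[329.0, 244.0]]), ([613.0, 94.3, 110.9], 0.57, [[344.0, 151.0]])]
s loop [([607.3, 96.6, 84.8], 0.67, [[342.0, 159.0]])]
```

View pics/g10.png

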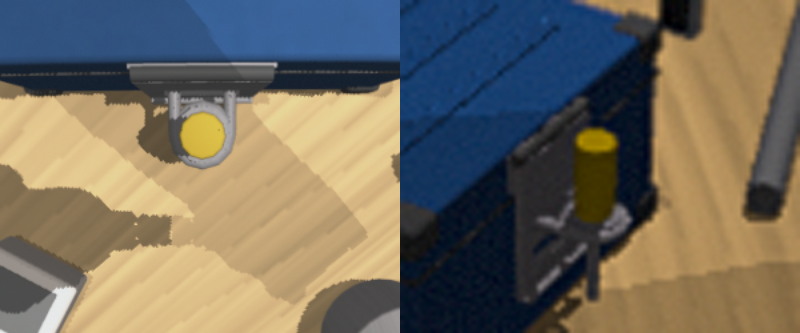

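The pin stands upright, seated in the loop: handle at (203,134) in the wrist crop, and at (596,175) in the side crop with its shank showing below. The hasp is flat and the gripper is clear. Handing in.

```bash
python3 -c "
from h import *
print(manip.close_job())"
```

```text
the job is handed in; nothing more can be done
None
```

The job is done and handed in at about 22 s of the 72 s allowed.

- **Hasp:** I pushed it over, down and home with shut fingers. It stopped moving under about 20 N, and the pictures show it flat with the loop out through its slot.
- **Pin:** I took the yellow-handled pin from the rack and lowered it into the loop until it touched. That happened at the expected height, with about 10 N. I then let it go and backed the gripper off.

**Last checks:** The networks put the handle centre at (613, 94.5, 111–113) from the side and wrist cameras. I expected (610.5, 97, 114), so they agree to about 3–5 mm, which is within their error. The pictures show the pin upright with its shank below the ring, and nothing was touching the gripper.

**What disagreed:**
- A short-baseline triangulation of the handle in the rack gave a useless height of 149 mm, so I dropped it.
- The wrist network did not report the loop in the last picture. The side network found it at (607, 97, 85).

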